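# Drive a stuck end plug out of a glass column

### The arm

A 6-joint arm with a two-finger parallel gripper is mounted at the origin on the work surface. World frame = base frame: x ahead of the robot, y to its left, z up, the work surface at z = 0. Lengths are in mm, angles in rad, forces in N, time in s.
With the tool pointing down it reaches from about 225 to 875 mm from the base axis. Payload 3.4 kg.
Tool frame: the origin (TCP) lies midway between the tips of the shut fingers; the grasp point (between the pads) lies 19 mm behind it (grip_point_offset is the distance from the TCP to the grasp point, in mm); x points along the fingers, y is the direction in which the jaws open and shut, and the axes are right-handed (so a half turn about x gives the same grasp; the last joint's range is limited). The gripper opens to 85 mm and grips with 20 to 120 N. Pads are 22 mm wide; open, the fingers measure 114 mm over their backs; the gripper's body (76 mm by 85 mm) begins 54 mm behind the grasp point. The pads swing forward as they close: fully open they stand 13 mm farther back than shut.
Start: joints at [1.071, 0.276, 1.505, -0, 1.361, -0.121], TCP at [212.657, 534.266, 231.328] pointing down, gripper open.
Joint ranges: [-2.89, 2.89], [-0.75, 2.08], [0.22, 2.7], [-1.18, 4.32], [0.11, 2.71], [-2.7, 2.7]. Speed limits (rad/s): [2.57, 2.57, 3.14, 3.14, 3.14, 3.14].

### API

Orientations are given as [roll, pitch, yaw] about the fixed x, y, z axes, in that order (R = Rz(yaw) Ry(pitch) Rx(roll)).
In Python, from bench import get_state, capture, hand_in, spot_in, place_of, grip_point_offset gives the robot as it stands.
- The arm moves only by the shell command python3 -m creep 'ROWS' [FORCE]. ROWS is text: rows parted by semicolons, each of 5 numbers parted by spaces: the closure, from -1 (fully open) to 1 (shut), then the shift along the tool's x, y, z in m, then the turn about the tool's x in degrees. A call has 1 to 20 rows; each row shifts and turns the commanded pose from where the row before left it, along the tool's axes as they then stand; what a row does not reach is not made up. A row lasts 1/8 s, in which the tool goes at most 62.5 mm and 10.7 degrees, less where a joint would pass 70% of its speed; a pose out of reach is approached as far as the arm can. A call with a gripper value outside its range is refused whole. The fingers move at their own pace and stop on an object; FORCE is the grip in N (left out, the last holds). Time passes only in rows, so rows that do not move let the fingers close. It gives the time, the measured TCP pose, the force and the opening at its end, in the units of the state.
- get_state(): the state, without advancing time (a new reading comes with each control period).
- capture(name): name is "side" or "top" or "wrist"; returns a dict with "frame" (480x640x3 uint8, red, green, blue), "z_map" (480x640 float32, mm along the optical axis (not along the pixel's ray), 0 where there is no reading), "K" (3x3 intrinsics, pixels), "eye" and "rotation" of the camera in the world. Camera axes: x right, y down, z forward; pixel columns grow to the right and rows downward; lengths in mm; the calibration is good to about 2 mm. The wrist camera is an equidistant fisheye: a pixel r from the principal point sees the ray r / f radians off the axis. A picture is of the moment at which its call begins.
- hand_in(): hands the job in, once; it reports no verdict.
Trained networks look in a picture, given as the dict that the camera call returned (one of the last four; its "shot" number tells which), for a name from the list of things; names that differ only in an ending like _2 or _b are one class to them, and where a whole thing is asked for, a point or a joint stands for the part that bears it (a point fixed in the world has none). Each returns a list of dicts, best first, with "conf" (0 to 1); they miss things now and then, are a little off and sometimes report something else, mostly with a low value. They report only what shows in the picture. A call takes as long as a camera call. They do not tell look-alikes from the thing itself.
- spot_in(picture, name): "point" ([x, y, z] in mm, in world coordinates, good to about 4 mm: the middle of the surface that is visible of it).
- place_of(picture, name): "point" ([x, y, z] in mm, in world coordinates, good to about 4 mm: a listed point, or the origin of a listed thing).
The state is a dict: "time": time; "q": joint angles; "qd": joint speeds; "effort": joint torques, N m; "tcp_pos": TCP position; "eef_rot": TCP orientation; "wrist_force": force on the tool from outside, world axes, zero at the start; "wrist_torque": the same for the moment, N m; "grip_width": finger opening in mm.
Only numpy, scipy, OpenCV 4.12 (cv2) and the standard library are available. Lean on these libraries where they do the work, as an engineer would, in place of code of your own. Each camera call takes 0.05 s, during which the arm holds its last target.

### The job

The blue end plug is stuck in the glass column that is strapped in the cradle. Stand the steel catch tray on the bench under the column's open mouth and let go of it, then take the drift rod from its rest, push it in through the small port at the other end and drive the plug out of the mouth so that it drops into the tray, and lay the drift back in its rest. The plug must stay clean, so it must not touch the bench or the gripper; be gentle with the glass and leave the other things on the bench where they stand.

Things in the scene. Friction and masses are not known exactly. Their poses are not given: they have to be found in the camera images.
- column: glass column fixed level in a cradle. Origin on the bench under its middle, z up; the bore (30) runs along y, 65 mm above the bench, from the port (y -65, grey collar 50 across) to the mouth (y +65, ferrule 43 across). The plug can leave by the mouth only. Cradle: 90 wide, 77 high, y -56 to +28; past it the mouth end overhangs the bench with 43 mm free below
- port (a point): centre of the port's 24 mm opening, at the end face of the column where the drift enters
- mouth (a point): centre of the open mouth (30 mm bore), at the end face of the column where the plug comes out
- plug: blue plug with two black O-rings, 29 across, 30 long, 30 g, seen through the glass; origin at its centre, y along its length. At first its front face is 8 to 25 mm inside the mouth. The O-rings grip the bore right to the mouth: it slides under about 9 to 18 N and falls once its rear face is pushed level with the mouth
- drift: drift, 250 long, 160 g, lying level: square green handle 22 x 22 x 90 and round aluminium rod 15 across, 160 long, black tip. Origin on the centre line, in the handle 30 behind its front end (grip here, across the handle's sides; free of the rest from 40 behind to 110 ahead of the origin); y axis points to the tip, z up
- tip (a point): end of the drift's black tip, on its centre line, 190 ahead of the drift's origin
- rest: fixed white rest, up to 42 high; origin on the bench below the drift's origin when that lies in the rest, y towards the drift's tip, z up. Open-topped notches: 34 wide at y -50 for the handle, 24 wide at y +120 for the rod. In the rest the drift's centre line is 36 above the bench
- tray: open steel tray with grey foam floor, 60 wide (its x) by 120 long (its y) by 28 high, walls 3 thick, foam 7 above the underside, 140 g; origin at the centre of its underside; can be gripped across its 60 mm width. The two ends are alike
- flask_a: bystander: conical glass flask, 68 across, 116 tall, foil cap, amber contents (mm); origin at the centre of its underside
- flask_b: bystander: conical glass flask, 82 across, 138 tall, foil cap, empty (mm); origin at the centre of its underside
- flask_c: bystander: conical glass flask, 68 across, 116 tall, foil cap, empty (mm); origin at the centre of its underside
- bottle: bystander: amber bottle with blue cap, 70 across, 150 tall (mm); origin at the centre of its underside
- end_cap: bystander: removed grey ribbed screw cap with blue centre and white nipple, 50 across, 34 tall (mm); origin at the centre of its underside
- tip_box: bystander: white box of pipette tips with clear lid, 84 x 122 x 70 (mm); origin at the centre of its underside
- pen_pot: bystander: white mug of pens, 80 across, 145 tall with its pens (mm); origin at the centre of its underside
Not all that is in view belongs to the job. Of the things that look like the tray, the smaller one is meant.

How it is judged:
By the outcome, as a careful person would: the job done as asked, in the order asked, and still so for the second after the job is handed in, with the robot touching nothing.
It also fails if it takes over 58 s, if anything falls off the work surface, if the arm or the gripper's body presses on something with over 40 N, if the wrist force passes 120 N, or if a joint passes its speed limit or range.

## Working session

There is one attempt and no reset: what is moved stays moved. The work goes in short steps, Python scripts to look and compute and a shell command to move; the robot and the scene stay as the last step left them, time stands still between calls to the robot, and variables do not carry over. Pictures are saved under pics/ and viewed, and the job is handed in when it is done.

```bash
ls; mkdir -p pics
python3 - <<'E'
from bench import *
import cv2
print(get_state(), grip_point_offset)
for n in ("side","top","wrist"):
    c=capture(n); cv2.imwrite(f"pics/{n}0.png",c["frame"][:,:,::-1]); print(n,c["K"],c["eye"],c["rotation"])
    if n!="wrist":
        for o in ["column","port","mouth","plug","drift","tip","rest","tray","flask","bottle","end_cap","tip_box","pen_pot"]:
            try:print(o,[([round(v) for v in d["point"]],round(d["conf"],2)) for d in place_of(c,o)[:4]])
            except Exception as e: print(o,e)
E
```

```text
pics
{'time': 0.0, 'q': array([ 1.07100477e+00,  2.76605641e-01,  1.50614777e+00, -1.36048440e-05,
        1.36071206e+00, -1.20948003e-01]), 'qd': array([ 0.00113994, -0.00053435, -0.00044047,  0.00114436, -0.00072949,
       -0.00066179]), 'effort': array([ 8.79077306e-04, -4.16764426e+01, -2.45811385e+01,  2.52206910e-04,
        1.06239933e-02,  2.11664747e-05]), 'tcp_pos': array([212.38261898, 533.75816893, 230.42781939]), 'eef_rot': array([-1.68464265,  1.56892346, -2.06348336]), 'wrist_force': array([ 0.51774542,  0.22747901, -0.05105041]), 'wrist_torque': array([0.00381676, 0.03525584, 0.02694159]), 'grip_width': 85.64239240321558} 18.700000000000003
side [[481.20571649   0.         315.8952395 ]
 [  0.         481.20571649 251.51501648]
 [  0.           0.           1.        ]] [ -78.06004816 -933.71983183  732.85110749] [-2.13171136  0.01428252 -0.58407743]
column [([572, 15, 0], 0.82)]
port [([587, -51, 66], 0.61)]
mouth [([554, 74, 68], 0.97), ([746, -126, -3], 0.36)]
plug []
drift [([419, -193, 36], 0.64), ([749, -127, -5], 0.49), ([450, 320, -4], 0.15)]
tip [([428, -3,
[... 621 characters left out ...]
 0.87)]
plug []
drift [([417, -197, 41], 0.56), ([573, 20, 1], 0.54)]
tip [([433, -4, 37], 0.93)]
rest [([416, -191, -5], 0.72)]
tray [([458, -467, 1], 0.69), ([452, 319, 2], 0.65), ([738, 156, 2], 0.55)]
flask [([739, 158, 0], 0.75), ([748, 2, 4], 0.69), ([691, 308, 2], 0.55)]
bottle [([753, -124, 1], 0.61)]
end_cap [([382, 155, -2], 0.63), ([750, 5, 1], 0.58), ([433, -6, 34], 0.42)]
tip_box [([460, -464, 0], 0.71), ([383, 155, 1], 0.58)]
pen_pot [([274, 409, -1], 0.85)]
wrist [[371.64829954   0.         321.17797331]
 [  0.         371.64829954 236.11013842]
 [  0.           0.           1.        ]] [143.41236682 561.37545067 373.67370617] [ 2.85058896e+00 -1.76368148e-04  1.19168364e+00]
```

View pics/side0.png

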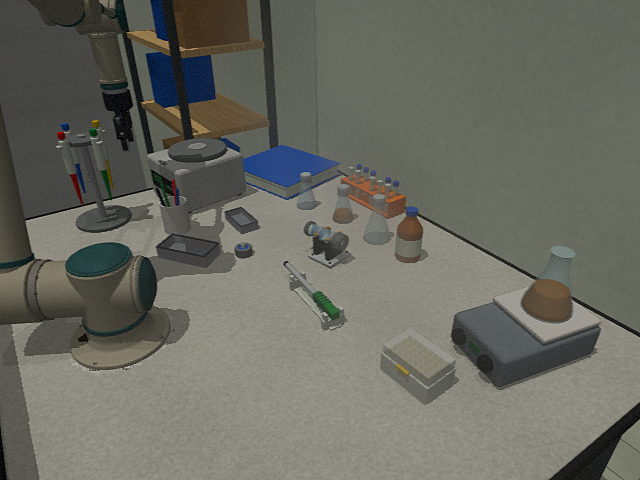

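View pics/top0.png

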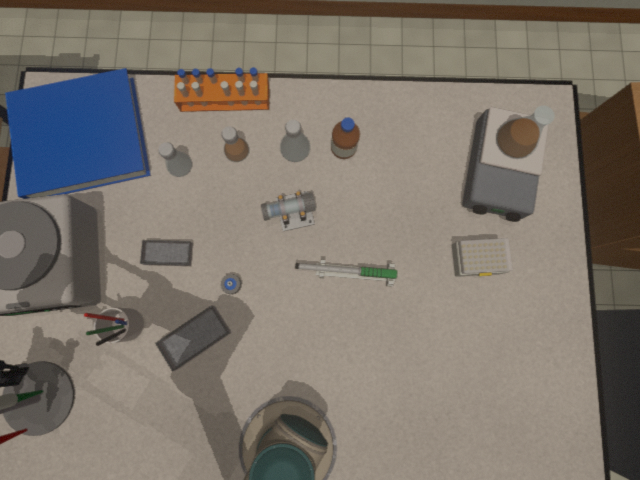

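View pics/wrist0.png

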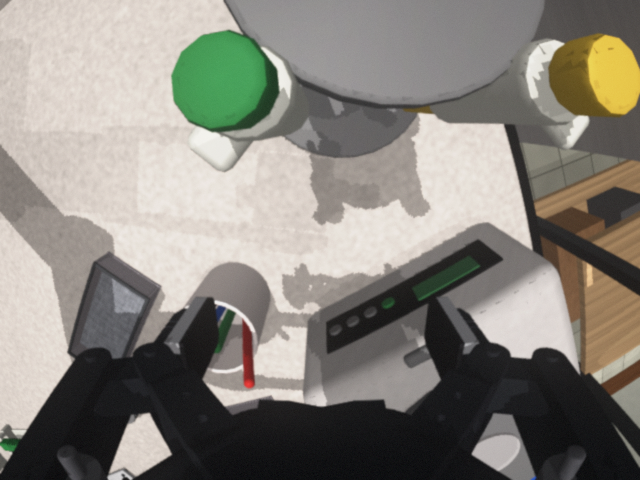

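```bash
cat > h.py <<'E'
import numpy as np, cv2
from bench import *
from scipy.spatial.transform import Rotation as R
def rot(c): return R.from_euler('xyz',c["rotation"]).as_matrix()
def cloud(c,wrist=False):
    z=c["z_map"]; v,u=np.mgrid[0:480,0:640]; K=c["K"]
    x=(u-K[0,2])/K[0,0]; y=(v-K[1,2])/K[1,1]
    if wrist:
        r=np.hypot(x,y); s=np.where(r>1e-6,np.tan(np.minimum(r,1.5))/np.maximum(r,1e-6),1); x,y=x*s,y*s
    P=np.stack([x*z,y*z,z],-1)@rot(c).T+np.array(c["eye"]); P[z<=0]=np.nan
    return P
def near(P,ctr,rad,zlo,zhi):
    m=(np.hypot(P[...,0]-ctr[0],P[...,1]-ctr[1])<rad)&(P[...,2]>zlo)&(P[...,2]<zhi); return P[m]
def rect(p):
    return cv2.minAreaRect(p[:,:2].astype(np.float32))
E
python3 - <<'E'
from h import *
np.set_printoptions(precision=1,suppress=True)
for n in("top","side"):
    c=capture(n);P=cloud(c)
    print(n,"table z",np.nanmedian(near(P,(450,100),60,-50,50)[:,2]))
    for nm,ctr,r,a,b in[("tray",(452,319),85,12,60),("bigtray",(246,232),110,12,60),("handle",(415,-220),50,38,70),("drift",(423,-90),160,33,70),("col",(570,15),95,68,120),("cap",(382,156),50,10,60)]:
        p=near(P,ctr,r,a,b)
        if len(p)>5: print(nm,len(p),rect(p),p.min(0),p.max(0))
    im=c["frame"]
    if n=="top":
        cr=np.hstack([cv2.resize(im[230:275,130:205],(400,240),interpolation=2),cv2.resize(im[180:240,250:350],(400,240),interpolation=2)])
        cr2=np.hstack([cv2.resize(im[250:295,285:410],(667,240),interpolation=2)]); cr=np.vstack([cr,np.pad(cr2,((0,0),(0,133),(0,0)))])
    else: cr=np.hstack([cv2.resize(im[200:240,210:270],(400,267),interpolation=2),cv2.resize(im[210:275,295:355],(400,433),interpolation=2)[:267]]) if 0 else cv2.resize(im[195:335,210:360],(640,597),interpolation=2)
    cv2.imwrite(f"pics/{n}1.png",cr[:,:,::-1])
E
```

```text
top table z 0.5241836750735729
tray 361 ((454.6915283203125, 317.7385559082031), (122.48213958740234, 61.04917907714844), 89.77168273925781) [424.  256.5  12. ] [485.2 379.   34.2]
bigtray 899 ((249.1996307373047, 234.44508361816406), (79.95474243164062, 160.22494506835938), 35.49510192871094) [172.7 147.   12. ] [327.1 321.4  44. ]
handle 354 ((412.439697265625, -213.8609619140625), (46.874385833740234, 83.82347869873047), 0.6377415657043457) [ 389.3 -255.7   38.2] [ 436.2 -171.9   52.8]
drift 829 ((445.302490234375, -100.61448669433594), (304.7723388671875, 142.7239990234375), 57.37266540527344) [ 389.3 -248.9   33.3] [562.6  23.9  69.9]
col 922 ((569.0442504882812, 13.464492797851562), (67.70221710205078, 129.96482849121094), 13.976475715637207) [533.  -52.   68.1] [610.2  79.1  92.9]
cap 325 ((381.0448303222656, 151.790771484375), (47.98035430908203, 47.96232604980469), 3.7474117279052734) [357.2 127.9  10.2] [405.4 176.2  39.1]
side table z -0.11780632961449555
tray 303 ((451.9089660644531, 320.2222900390625), (129.00424194335938, 63.211875915527344), 89.6136474609375) [420.2 255.9  12. ] [483.6 384.6  31.6]
bigtray 986 ((247.6664276123047, 235.3349151611328), (86.467041015625, 165.29696655273438), 34.693389892578125) [170.6 144.2  12. ] [325.7 324.4  40.9]
handle 319 ((416.7707214355469, -214.2450714111328), (85.00367736816406, 48.80754852294922), 78.67762756347656) [ 386.9 -256.5   38.1] [ 436.4 -170.7   50.2]
drift 821 ((446.98529052734375, -99.8514404296875), (304.61285400390625, 153.97900390625), 53.963958740234375) [ 386.9 -249.    33. ] [577.4  26.3  69.9]
col 482 ((567.1568603515625, 14.32913589477539), (67.65003204345703, 133.48760986328125), 6.768123149871826) [532.4 -53.   68. ] [603.7  79.6  92.1]
cap 197 ((378.8736877441406, 153.11685180664062), (50.911590576171875, 48.18331527709961), 62.2577018737793) [354.2 126.6  10.1] [405.4 180.1  35.9]
```

View pics/top1.png

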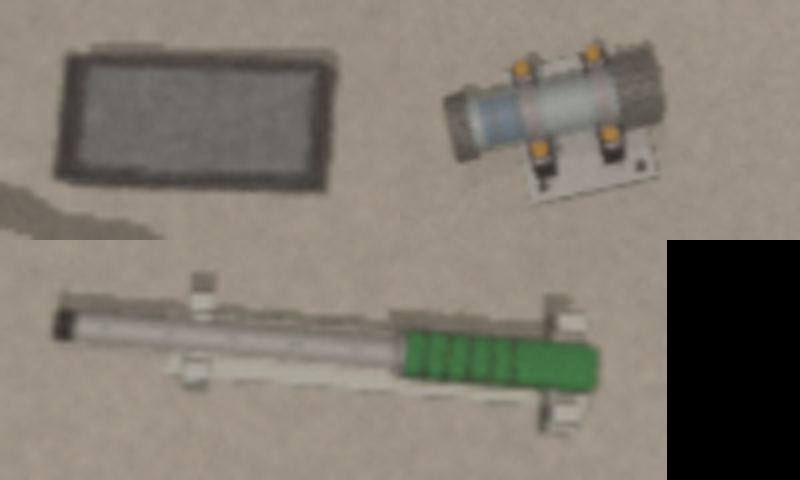

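View pics/side1.png

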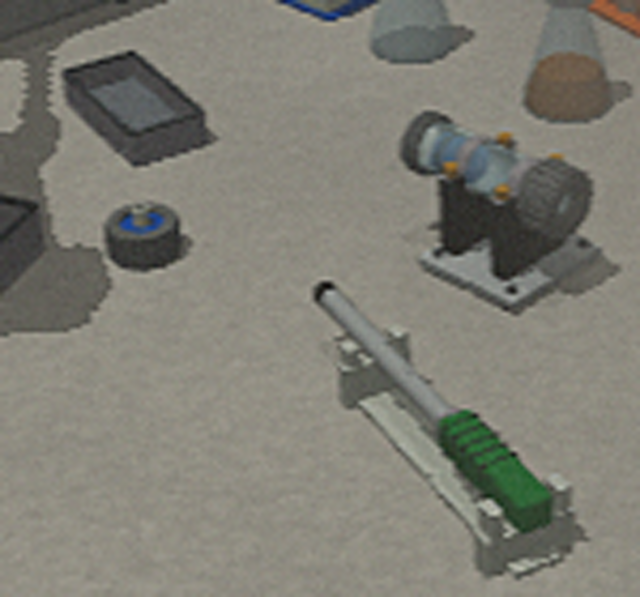

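```bash
cat >> h.py <<'E'
def tool():
    s=get_state(); return np.array(s["tcp_pos"]), R.from_euler('xyz',s["eef_rot"]).as_matrix(), s
def plan(target,jaw_yaw=None):
    """target TCP world mm; jaw_yaw: world yaw of tool y (mod pi) ; print tool-axis shift, turn"""
    p,M,s=tool(); d=(np.array(target)-p)
    print("tcp",p.round(1),"jaw yaw",round(np.degrees(np.arctan2(M[1,1],M[0,1])),2),"x axis",M[:,0].round(3),"F",s["wrist_force"].round(1),"w",round(s["grip_width"],1),"t",round(s["time"],2),"q6",s["q"][5].round(2))
    print(" shift in tool axes now (mm)",(M.T@d).round(1))
    if jaw_yaw is not None:
        cur=np.degrees(np.arctan2(M[1,1],M[0,1])); e=(jaw_yaw-cur+90)%180-90
        # tool x down: positive turn about x -> world yaw decreases
        print(" turn deg about tool x",round(-e,2), "alt",round(-e+180*np.sign(e),1))
        M2=R.from_rotvec(np.radians(-e)*np.array([1,0,0])).as_matrix(); M2=M@M2
        print(" shift if turned first",(M2.T@d).round(1))
E
python3 -c "
from h import *
plan((453,334,120),0)"
```

```text
tcp [212.6 534.3 231.3] jaw yaw 68.29 x axis [-0.  0. -1.] F [-1.1  1.1  0.6] w 85.7 t 1.55 q6 -0.12
 shift in tool axes now (mm) [111.3 -97.2 297.4]
 turn deg about tool x 68.29 alt -111.7
 shift if turned first [111.3 240.4 200.3]
```

```bash
python3 -m creep '-1 0 -0.016 0.05 0; -1 0 -0.016 0.05 0; -1 0 -0.016 0.05 0; -1 0.005 -0.016 0.05 0; -1 0.005 -0.016 0.05 0; -1 0.005 -0.016 0.048 0; -1 0 0 0 9.7; -1 0 0 0 9.7;-1 0 0 0 9.7;-1 0 0 0 9.7;-1 0 0 0 9.7;-1 0 0 0 9.7;-1 0 0 0 9.7; -1 0 0 0 0'
python3 - <<'E'
from h import *
np.set_printoptions(precision=1,suppress=True)
plan((453,334,120),0)
c=capture("wrist"); cv2.imwrite("pics/w1.png",c["frame"][:,:,::-1]); P=cloud(c,True)
for o in ["tray","mouth","column","plug"]: print(o,[([round(v) for v in d["point"]],round(d["conf"],2)) for d in place_of(c,o)[:3]])
p=near(P,(453,319),85,20,60); print(len(p),rect(p),np.nanmedian(near(P,(453,319),100,-10,6)[:,2]),p.max(0))
E
```

```text
time: 3.3
tcp_pos: [454.1, 334.9, 216.3]
eef_rot: [2.193, 1.571, 0.632]
wrist_force: [-0.0, 1.1, -0.1]
grip_width: 85.5
tcp [454.1 334.9 216.3] jaw yaw 0.51 x axis [ 0.  0. -1.] F [-0.   1.1 -0.1] w 85.5 t 3.3 q6 0.5
 shift in tool axes now (mm) [96.3 -1.1  0.9]
 turn deg about tool x 0.51 alt -179.5
 shift if turned first [96.3 -1.1  0.9]
tray [([246, 236, 1], 0.69), ([749, 4, -1], 0.54)]
mouth []
column []
plug [([384, 149, -2], 0.32)]
1478 ((453.9942321777344, 318.991455078125), (120.40706634521484, 60.30399703979492), 89.75798034667969) -0.22096878041020318 [484.4 379.3  29.8]
```

View pics/w1.png

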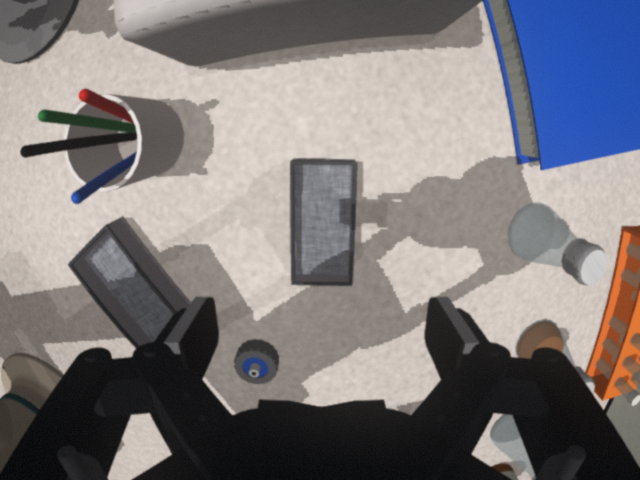

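```bash
python3 -m creep '-1 0.05 0 0 0.6; -1 0.05 0 0 0; -1 0.045 0 0 0; -1 0.035 0 0 0; -1 0.02 0 0 0; -1 0.012 0 0 0; -1 0 0 0 0; 0.2 0 0 0 0; 0.5 0 0 0 0; 0.5 0 0 0 0; 0.5 0 0 0 0; 0.5 0 0 0 0' 50
```

```text
time: 5.05
tcp_pos: [455.0, 335.5, 5.7]
eef_rot: [2.115, 1.568, 0.54]
wrist_force: [-0.1, -0.4, 6.6]
grip_width: 59.0
```

```bash
python3 -m creep '0.5 -0.01 0 0 0; 0.5 -0.03 0 0 0; 0.5 -0.03 0 0 0; 0.5 -0.03 0.01 0.01 0; 0.5 -0.02 0.02 0.03 0; 0.5 0 0.02 0.03 0; 0.5 0 0 0 -7.2; 0.5 0 0 0 -7.2; 0.5 0 0 0 0; 0.5 0 0 0 0'
python3 - <<'E'
from h import *
np.set_printoptions(precision=1,suppress=True)
plan((540,120,120),14.5)
c=capture("wrist"); cv2.imwrite("pics/w2.png",c["frame"][:,:,::-1]); P=cloud(c,True); np.save("pw2.npy",P)
print(c["eye"])
t=capture("top");cv2.imwrite("pics/t2.png",t["frame"][:,:,::-1])
for cc in (c,t):
  for o in ["tray","mouth","port","column","plug"]: print(o,[([round(v) for v in d["point"]],round(d["conf"],2)) for d in place_of(cc,o)[:3]])
E
```

```text
time: 6.3
tcp_pos: [503.5, 264.7, 124.4]
eef_rot: [-1.707, 1.571, -3.032]
wrist_force: [-0.3, 0.3, -1.8]
grip_width: 58.8
tcp [503.5 264.7 124.4] jaw yaw 14.11 x axis [-0. -0. -1.] F [-0.3  0.3 -1.8] w 58.8 t 6.3 q6 0.12
 shift in tool axes now (mm) [  4.4   0.1 149.2]
 turn deg about tool x -0.39 alt 179.6
 shift if turned first [  4.4  -0.9 149.2]
[484.4 335.7 266.7]
tray [([509, 251, 118], 0.71), ([247, 240, 0], 0.59)]
mouth []
port []
column []
plug []
tray [([510, 247, 118], 0.89), ([254, 240, 2], 0.56)]
mouth [([554, 78, 64], 0.67)]
port [([587, -50, 65], 0.68)]
column [([571, 15, 2], 0.6), ([752, -125, 4], 0.35)]
plug [([457, -465, -2], 0.51), ([736, 156, 0], 0.49)]
```

View pics/w2.png

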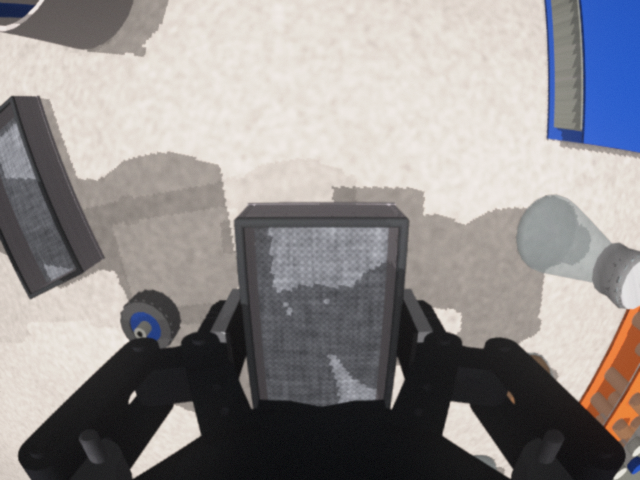

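```bash
python3 -m creep '0.5 0.03 0 0 -0.4; 0.5 0.035 0 0 0; 0.5 0.03 0 0 0; 0.5 0.015 0 0 0; 0.5 0.003 0 0.01 0; 0.5 0 0 0.025 0; 0.5 0 0 0.025 0; 0.5 0 0 0.02 0; 0.5 0 0 0 0; 0.5 0 0 0 0'
python3 - <<'E'
from h import *
np.set_printoptions(precision=1,suppress=True)
plan((539.8,131.7,10.7),14.6)
t=capture("side");cv2.imwrite("pics/s3.png",cv2.resize(t["frame"][180:300,200:360],(800,600),interpolation=2)[:,:,::-1])
E
```

```text
time: 8.15
tcp_pos: [524.2, 187.4, 11.7]
eef_rot: [2.098, 1.57, 0.781]
wrist_force: [0.4, -0.4, -1.9]
grip_width: 58.9
tcp [524.2 187.4  11.7] jaw yaw 14.56 x axis [ 0.  0. -1.] F [ 0.4 -0.4 -1.9] w 58.9 t 8.15 q6 -0.04
 shift in tool axes now (mm) [ 1.   1.1 57.9]
 turn deg about tool x -0.04 alt 180.0
 shift if turned first [ 1.   1.1 57.9]
```

View pics/s3.png

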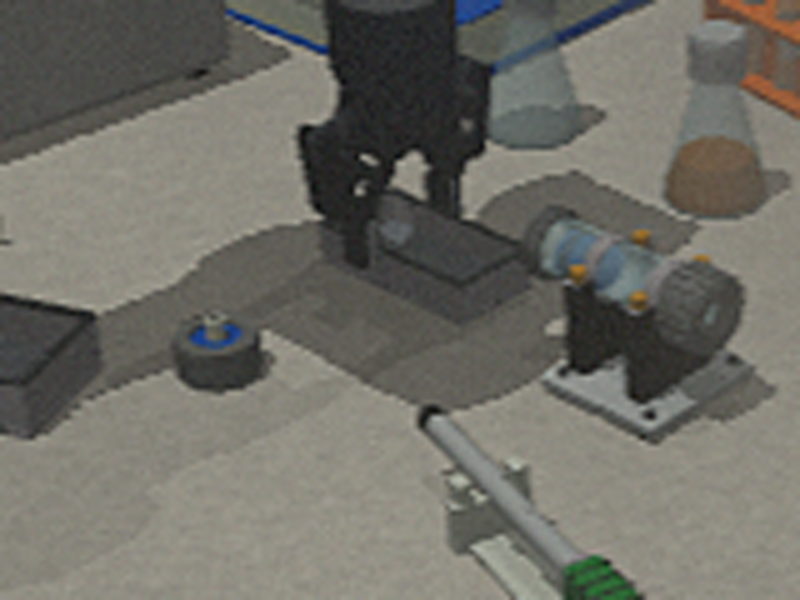

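```bash
python3 -m creep '0.5 0.002 0.001 0.02 0; 0.5 0 0 0.02 0; 0.5 0 0 0.012 0; 0.5 0 0 0.006 0; 0.5 0 0 0 0; 0.5 0.002 0 0 0; 0.5 0.002 0 0 0; 0.5 0 0 0 0'
```

```text
time: 9.2
tcp_pos: [539.4, 131.8, 5.8]
eef_rot: [2.044, 1.571, 0.729]
wrist_force: [-1.8, -1.0, 3.7]
grip_width: 58.8
```

```bash
python3 -m creep '0 0 0 0 0; -1 0 0 0 0; -1 0 0 0 0; -1 0 0 0 0; -1 -0.02 0 0 0; -1 -0.04 0 -0.01 0; -1 -0.05 0 -0.01 0; -1 -0.06 0 0 0; -1 -0.06 0 0 0; -1 0 0 0 0'
python3 - <<'E'
from h import *
np.set_printoptions(precision=1,suppress=True)
plan((417,-193,200),-4)
P=[]
for n in ("top","side","wrist"):
  t=capture(n);cv2.imwrite(f"pics/{n}4.png",t["frame"][:,:,::-1])
  for o in ["tray","mouth","port","drift","tip","rest"]: print(n,o,[([round(v) for v in d["point"]],round(d["conf"],2)) for d in place_of(t,o)[:2]])
E
```

```text
time: 10.45
tcp_pos: [537.7, 151.3, 240.9]
eef_rot: [1.474, 1.559, 0.158]
wrist_force: [0.8, 0.5, 0.3]
grip_width: 85.3
tcp [537.7 151.3 240.9] jaw yaw 14.6 x axis [ 0.  0. -1.] F [0.8 0.5 0.3] w 85.3 t 10.45 q6 -0.11
 shift in tool axes now (mm) [  38.8 -204.1  302.7]
 turn deg about tool x 18.6 alt -161.4
 shift if turned first [ 38.8 -96.8 352. ]
top tray [([252, 240, 4], 0.91), ([543, 113, 0], 0.56)]
top mouth [([554, 78, 65], 0.62)]
top port [([586, -49, 66], 0.94), ([544, 114, 2], 0.73)]
top drift [([418, -195, 38], 0.77)]
top tip [([431, -6, 35], 0.81), ([569, 17, 3], 0.54)]
top rest [([417, -188, -1], 0.89), ([433, -5, 38], 0.59)]
side tray [([539, 113, -2], 0.93), ([246, 234, 2], 0.83)]
side mouth [([554, 76, 65], 0.69)]
side port [([586, -51, 67], 0.68), ([276, 404, -3], 0.39)]
side drift [([418, -191, 37], 0.91)]
side tip [([428, -5, 38], 0.63)]
side rest [([553, 75, 62], 0.69), ([415, -190, -2], 0.55)]
wrist tray [([543, 117, 0], 0.87), ([247, 237, 0], 0.67)]
wrist mouth [([554, 76, 69], 0.81)]
wrist port [([584, -49, 65], 0.72), ([558, 76, 66], 0.46)]
wrist drift []
wrist tip []
wrist rest []
```

View pics/top4.png

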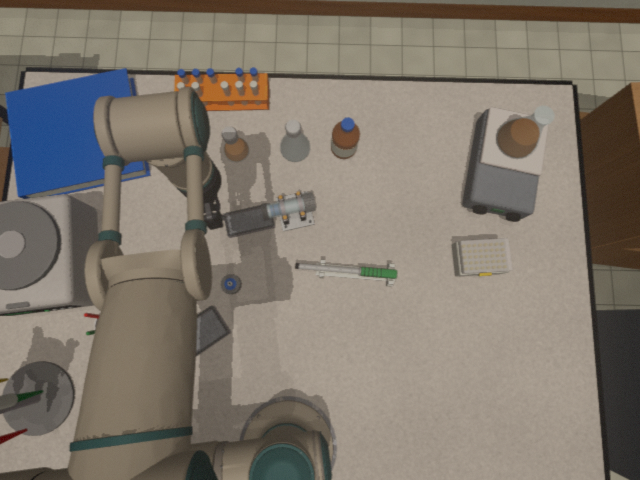

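View pics/wrist4.png

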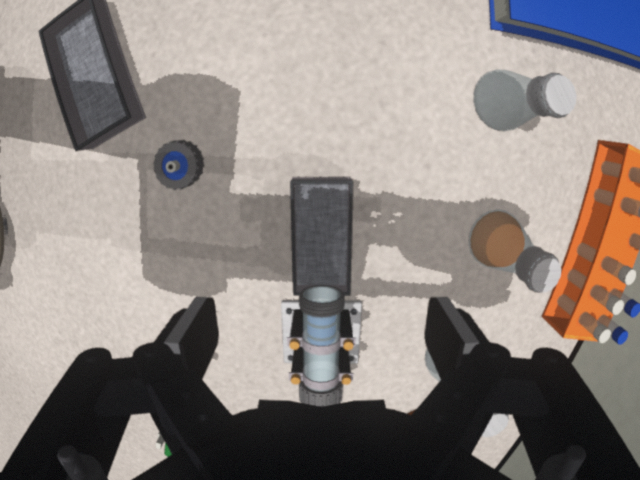

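```bash
cat >> h.py <<'E'
def column_fit(P,t=14.6,m=(554.,77.)):
    a=np.radians(t); u=np.array([-np.sin(a),np.cos(a)]); v=np.array([np.cos(a),np.sin(a)])
    q=P.reshape(-1,3); q=q[~np.isnan(q[:,0])]
    d=q[:,:2]-np.array(m); L=d@u+65; W=d@v
    ok=(np.abs(L)<75)&(np.abs(W)<32)&(q[:,2]>68)
    for lo,hi in [(-66,-58),(-58,-50),(-50,-44),(-40,40),(50,56),(56,62),(60,66)]:
        s=ok&(L>=lo)&(L<hi)
        if s.sum()>15:
            w=W[s];z=q[s,2]; A=np.c_[2*w,2*z,np.ones(len(w))]
            sol=np.linalg.lstsq(A,w**2+z**2,rcond=None)[0]; r=np.sqrt(sol[2]+sol[0]**2+sol[1]**2)
            print((lo,hi),s.sum(),"W",np.percentile(w,[1,50,99]).round(1),"zmax",np.percentile(z,98).round(1),"circle w,z,r",sol[:2].round(1),r.round(1))
    s=ok&(q[:,2]>75); print("L range",np.percentile(L[s],[.5,99.5]).round(1))
E
python3 - <<'E'
from h import *
for n in ("wrist","top","side"):
    c=capture(n); print(n); column_fit(cloud(c,n=="wrist"))
E
```

```text
wrist
(-66, -58) 16 W [-25.3  14.5  19.6] zmax 78.9 circle w,z,r [-2.6 62.6] 23.5
(-58, -50) 164 W [-25.3  -2.8  19.8] zmax 88.3 circle w,z,r [-2.6 64.4] 22.9
(-50, -44) 177 W [-25.   -1.8  20.2] zmax 88.7 circle w,z,r [-2.5 65. ] 22.5
(-40, 40) 3054 W [-30.5  -1.8  29. ] zmax 85.2 circle w,z,r [-1.4 58.2] 25.1
(50, 56) 182 W [-21.1  -0.9  18.5] zmax 86.3 circle w,z,r [-1.7 65.1] 20.2
(56, 62) 233 W [-21.   -0.9  19.2] zmax 86.0 circle w,z,r [-1.4 64.7] 20.9
(60, 66) 341 W [-21.   -0.9  18.5] zmax 86.1 circle w,z,r [-1.4 67.3] 18.0
L range [-54.9  66.2]
top
(-66, -58) 52 W [-24.5  -5.   19.3] zmax 89.3 circle w,z,r [-2.4 67.4] 21.1
(-58, -50) 59 W [-24.4  -5.8  18.3] zmax 91.8 circle w,z,r [-2.4 69.3] 20.0
(-50, -44) 48 W [-24.7  -5.6  20.1] zmax 89.6 circle w,z,r [-2.2 67.5] 21.2
(-40, 40) 569 W [-30.3  -4.6  28.4] zmax 86.3 circle w,z,r [-0.6 62.1] 22.4
(50, 56) 40 W [-20.5  -5.8  16.3] zmax 88.3 circle w,z,r [-1.9 70.3] 16.6
(56, 62) 43 W [-21.4  -4.4  17.2] zmax 88.8 circle w,z,r [-1.7 68.7] 18.4
(60, 66) 32 W [-20.8  -5.8  16.9] zmax 88.4 circle w,z,r [-1.  68.9] 17.9
L range [-64.   74.9]
side
(-66, -58) 55 W [-23.9  -7.4  14.7] zmax 89.3 circle w,z,r [-4.4 73. ] 14.7
(-58, -50) 38 W [-25.  -14.9  15.3] zmax 90.3 circle w,z,r [-4.9 71.8] 17.0
(-50, -44) 17 W [-24.4 -16.2  10.8] zmax 88.1 circle w,z,r [-2.6 67.2] 21.2
(-40, 40) 255 W [-31.1 -12.6  25.8] zmax 86.3 circle w,z,r [-1.2 61.1] 23.4
(50, 56) 27 W [-23.3  -9.8  12.3] zmax 86.6 circle w,z,r [-4.3 71.2] 14.6
(56, 62) 19 W [-20.9 -12.1   9.1] zmax 87.1 circle w,z,r [-5.1 73.9] 12.8
L range [-63.9  74.6]
```

```bash
python3 -m creep '-1 0 0 0 9.2; -1 0 0 0 9.2; -1 0 -0.012 0.045 0; -1 0 -0.012 0.045 0; -1 0 -0.012 0.045 0; -1 0 -0.012 0.045 0; -1 0.005 -0.012 0.045 0; -1 0.01 -0.012 0.045 0; -1 0.01 -0.012 0.045 0; -1 0.015 -0.012 0.037 0; -1 0 0 0 0; -1 0 0 0 0'
cat >> h.py <<'E'
def drift_fit(P,o=(417.5,-193.),t=-3.8,zlo=40):
    a=np.radians(t); u=np.array([-np.sin(a),np.cos(a)]); v=np.array([np.cos(a),np.sin(a)])
    q=P.reshape(-1,3); q=q[~np.isnan(q[:,0])]
    d=q[:,:2]-np.array(o); L=d@u; W=d@v
    for lo,hi in [(-35,-20),(-20,0),(0,20),(20,32),(35,60),(60,90),(90,108),(130,160),(160,185)]:
        s=(L>=lo)&(L<hi)&(np.abs(W)<16)&(q[:,2]>zlo)
        if s.sum()>8: print((lo,hi),s.sum(),"W",np.percentile(W[s],[2,50,98]).round(1),"mid",(np.percentile(W[s],[2,98]).mean()).round(1),"ztop",np.percentile(q[s,2],[50,95]).round(1))
    s=(np.abs(W)<16)&(q[:,2]>zlo)&(np.abs(L)<230); print("L range",np.percentile(L[s],[.3,99.7]).round(1))
    s2=(np.abs(W)<13)&(q[:,2]>45)&(L>-60)&(L<40)
    if s2.sum()>5: print("handle L",np.percentile(L[s2],[.5,99.5]).round(1))
E
python3 - <<'E'
from h import *
plan((417.5,-193,18),-3.8)
c=capture("wrist"); cv2.imwrite("pics/w5.png",c["frame"][:,:,::-1]); drift_fit(cloud(c,True))
t=capture("top"); drift_fit(cloud(t))
for o in ["drift","tip","rest"]: print(o,[([round(v) for v in d["point"]],round(d["conf"],2)) for d in place_of(c,o)[:2]])
E
```

```text
time: 13.15
tcp_pos: [415.6, -193.8, 195.5]
eef_rot: [2.48, 1.57, 0.842]
wrist_force: [0.3, -0.1, 0.5]
grip_width: 85.5
tcp [ 415.6 -193.8  195.5] jaw yaw -3.84 x axis [ 0.001  0.001 -1.   ] F [ 0.3 -0.1  0.5] w 85.5 t 13.15 q6 -0.52
 shift in tool axes now (mm) [177.5   1.8  -0.8]
 turn deg about tool x -0.04 alt 180.0
 shift if turned first [177.5   1.8  -0.8]
(-35, -20) 434 W [-11.8  -1.7   8.3] mid -1.7 ztop [46.6 47.8]
(-20, 0) 630 W [-13.1  -1.7   8.8] mid -2.1 ztop [46.6 48. ]
(0, 20) 13292 W [-15.4   0.2  15.3] mid -0.1 ztop [284.9 298.4]
(20, 32) 405 W [-12.1  -1.7   8.7] mid -1.7 ztop [46.  48.5]
(35, 60) 423 W [-8.  -2.5  3.1] mid -2.5 ztop [42.2 43.9]
(60, 90) 553 W [-8.  -2.5  3.1] mid -2.4 ztop [42.4 44. ]
(90, 108) 330 W [-7.9 -2.4  3.1] mid -2.4 ztop [42.3 43.8]
(130, 160) 523 W [-7.9 -2.4  3.1] mid -2.4 ztop [42.4 44.2]
(160, 185) 307 W [-7.9 -2.4  3.2] mid -2.4 ztop [42.5 44.2]
L range [-57.8 175.4]
handle L [-56.9  27.1]
(-35, -20) 266 W [-15.4  -1.8  15. ] mid -0.2 ztop [596.9 600. ]
(-20, 0) 435 W [-15.3  -1.8  15. ] mid -0.2 ztop [598.4 600.6]
(0, 20) 499 W [-15.   -0.9  15. ] mid 0.0 ztop [598.4 600.5]
(20, 32) 320 W [-15.7  -3.1  14.8] mid -0.4 ztop [596.9 600.7]
(35, 60) 608 W [-15.4  -1.1  15.2] mid -0.1 ztop [592.6 602.2]
(60, 90) 217 W [-15.3  -2.3  14.6] mid -0.4 ztop [580.4 588.9]
(90, 108) 34 W [-7.4 -1.7  4. ] mid -1.7 ztop [43.2 45.3]
(130, 160) 58 W [-8.1 -2.3  4.2] mid -2.0 ztop [43.5 46.4]
(160, 185) 48 W [-8.9 -2.2  3.8] mid -2.5 ztop [43.1 46.7]
L range [-222.1  182.1]
handle L [-58.5  39.4]
drift [([416, -195, 37], 0.58)]
tip []
rest [([417, -193, 1], 0.82)]
```

View pics/w5.png

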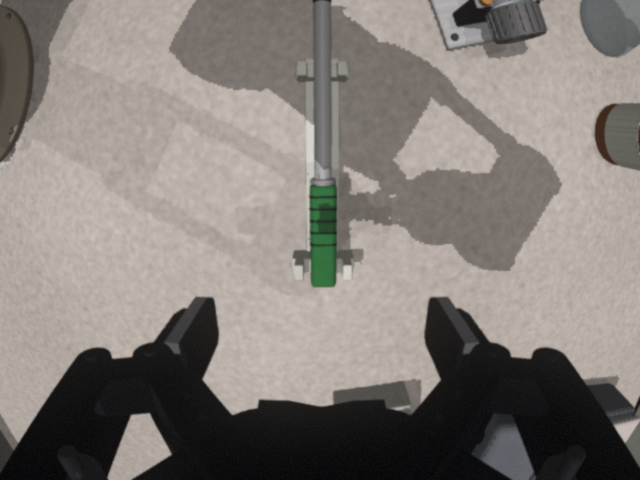

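```bash
python3 -m creep '-1 0.05 0 0 0; -1 0.05 0 0 0; -1 0.035 0 0 0; -1 0.025 0 0 0; -1 0.015 0 0 0; -1 0.005 0 0 0; -1 0 0 0 0; 0.5 0 0 0 0; 1 0 0 0 0; 1 0 0 0 0; 1 0 0 0 0; 1 0 0 0 0; 1 0 0 0 0;1 0 0 0 0' 80
```

```text
time: 15.15
tcp_pos: [415.7, -194.3, 15.8]
eef_rot: [1.223, 1.57, -0.415]
wrist_force: [-0.2, 0.4, 5.6]
grip_width: 20.7
```

```bash
python3 -m creep '1 -0.005 0 0 0; 1 -0.015 0 0 0; 1 -0.03 0 0 0; 1 -0.03 0.005 0 0; 1 -0.02 0.025 0.005 0; 1 0 0.04 0.009 0; 1 0 0.04 0.009 0; 1 0 0.04 0.009 0; 1 0 0.04 0.009 0; 1 0 0.025 0.006 0; 1 0 0.01 0.002 0; 1 0 0 0 -6; 1 0 0 0 -6; 1 0 0 0 -5.8; 1 0 0 0 0; 1 0 0 0 0'
python3 - <<'E'
from h import *
plan((636.6,-258,44.8),14.1)
c=capture("wrist"); cv2.imwrite("pics/w6.png",c["frame"][:,:,::-1]); P=cloud(c,True)
p,M,s=tool(); yaw=np.degrees(np.arctan2(M[1,1],M[0,1])); drift_fit(P,p[:2],yaw,p[2]+22)
column_fit(P,14.1,(568.4-15.8,13.6+63))
s=capture("side"); cv2.imwrite("pics/s6.png",cv2.resize(s["frame"][180:360,240:480],(800,600),interpolation=2)[:,:,::-1])
for cc in (c,s): print([([round(v) for v in d["point"]],round(d["conf"],2)) for o in ("tip","port") for d in place_of(cc,o)[:2]])
E
```

```text
time: 17.15
tcp_pos: [636.0, -257.7, 115.2]
eef_rot: [-2.328, 1.57, 2.627]
wrist_force: [0.8, -0.5, -0.8]
grip_width: 20.9
tcp [ 636.  -257.7  115.2] jaw yaw 13.91 x axis [-0.001  0.    -1.   ] F [ 0.8 -0.5 -0.8] w 20.9 t 17.15 q6 -0.73
 shift in tool axes now (mm) [70.4  0.6  0.5]
 turn deg about tool x -0.19 alt 179.8
 shift if turned first [70.4  0.6  0.5]
(-35, -20) 874 W [-11.9  -1.5   8.8] mid -1.5 ztop [145.9 146.8]
(-20, 0) 2979 W [-13.5  -1.5  10.8] mid -1.4 ztop [146.2 158.2]
(0, 20) 18702 W [-15.4   0.4  15.4] mid 0.0 ztop [196.3 215.3]
(20, 32) 4423 W [-15.2   0.2  15.3] mid 0.0 ztop [147.1 218.8]
(35, 60) 3043 W [-7.6 -1.1  5.1] mid -1.3 ztop [141.4 142.9]
(60, 90) 3979 W [-7.7 -1.1  5.1] mid -1.3 ztop [141.5 143. ]
(90, 108) 2315 W [-7.7 -1.1  5.2] mid -1.3 ztop [141.6 143.2]
L range [-27.9 114.5]
handle L [-27.8  39. ]Traceback (most recent call last):
  File "<stdin>", line 5, in <module>
  File "h.py", line 40, in column_fit
    s=ok&(q[:,2]>75); print("L range",np.percentile(L[s],[.5,99.5]).round(1))
                                      ~~~~~~~~~~~~~^^^^^^^^^^^^^^^^
    return _quantile_unchecked(
        a, q, axis, out, overwrite_input, method, keepdims, weights)
    return _ureduce(a,
                    func=_quantile_ureduce_func,
    ...<5 lines>...
                    overwrite_input=overwrite_input,
                    method=method)
    r = func(a, **kwargs)
    result = _quantile(arr,
                       quantiles=q,
    ...<2 lines>...
                       out=out,
                       weights=wgt)
    slices_having_nans = np.isnan(arr[-1, ...])
                                  ~~~^^^^^^^^^
IndexError: index -1 is out of bounds for axis 0 with size 0
```

View pics/w6.png

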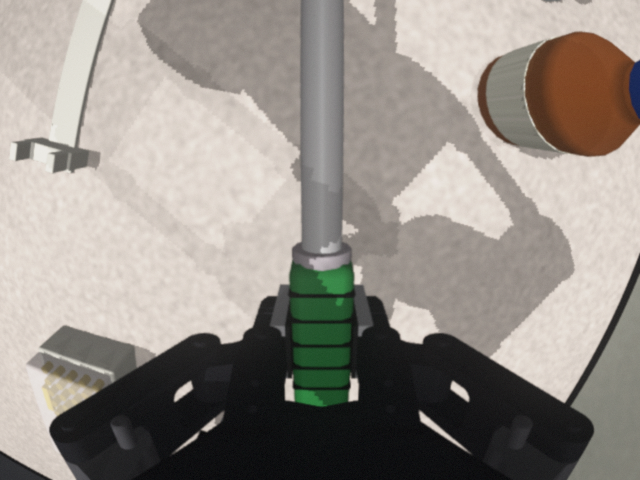

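```bash
python3 -m creep '1 0.02 0 0 -0.2; 1 0.025 0 0 0; 1 0.018 0 0 0; 1 0.007 0 0 0; 1 0 0 0 0; 1 0 0 0 0'
python3 - <<'E'
from h import *
plan((636.6,-258,44.8),14.1)
p,M,s=tool()
for n in ("top","side","wrist"):
    c=capture(n); P=cloud(c,n=="wrist"); print(n)
    if n!="wrist":
        q=P.copy(); drift_fit(np.where((q[...,2:]>100),np.nan,q),p[:2],14.1,62)
        column_fit(P,14.1,(568.4-15.8,13.6+63))
    r=(180,40,340,160) if n=="top" else (180,260,260,110)
    f=c["frame"]
    if n=="top": cv2.imwrite("pics/t7.png",cv2.resize(f[170:290,260:420],(800,600),interpolation=2)[:,:,::-1])
    elif n=="side": cv2.imwrite("pics/s7.png",cv2.resize(f[200:320,290:450],(800,600),interpolation=2)[:,:,::-1])
    else: cv2.imwrite("pics/w7.png",f[:,:,::-1])
    print([(o,[round(v) for v in d["point"]],round(d["conf"],2)) for o in ("tip","port") for d in place_of(c,o)[:2]])
E
```

```text
time: 17.95
tcp_pos: [637.3, -258.3, 46.2]
eef_rot: [0.895, 1.569, -0.428]
wrist_force: [0.5, -0.7, -1.2]
grip_width: 21.1
tcp [ 637.3 -258.3   46.2] jaw yaw 14.19 x axis [ 0.002 -0.001 -1.   ] F [ 0.5 -0.7 -1.2] w 21.1 t 17.95 q6 -0.73
 shift in tool axes now (mm) [ 1.4 -0.6 -0.4]
 turn deg about tool x 0.09 alt -179.9
 shift if turned first [ 1.4 -0.7 -0.4]
top
(90, 108) 11 W [-7.2  0.4  5.1] mid -1.0 ztop [72.4 77.3]
(130, 160) 71 W [-7.8 -3.   5.4] mid -1.2 ztop [72.4 76.4]
(160, 185) 60 W [-7.9 -2.1  5. ] mid -1.4 ztop [72.7 76. ]
L range [-229.4  229.5]
(-66, -58) 40 W [-13.9   1.5  21.8] zmax 90.2 circle w,z,r [ 1.9 72.5] 16.5
(-58, -50) 37 W [-9.2  4.2 22.1] zmax 91.9 circle w,z,r [ 3.4 74.5] 15.4
(-50, -44) 22 W [-2.3  7.9 22.9] zmax 91.5 circle w,z,r [ 5.8 74.1] 14.3
(-40, 40) 35 W [ 6.6 22.4 30.7] zmax 85.0 circle w,z,r [19.7 78.9] 8.6
L range [-65. -26.]
[('tip', [595, -74, 69], 0.67), ('port', [588, -49, 67], 0.74)]
side
(-35, -20) 60 W [-15.3  -9.1   6.9] mid -4.2 ztop [75.8 79. ]
(-20, 0) 89 W [-14.7  -0.4  14. ] mid -0.3 ztop [78.  95.9]
(0, 20) 12 W [-12.7  12.3  13.
[... 418 characters left out ...]
 L [-59.2  37.2]
(-66, -58) 54 W [-22.6  -3.2  19.4] zmax 88.0 circle w,z,r [-1.6 71.5] 15.4
(-58, -50) 34 W [-23.3 -14.9  10.9] zmax 88.7 circle w,z,r [-4.  71.8] 16.5
(-50, -44) 26 W [-24.6 -11.6  12.8] zmax 89.1 circle w,z,r [-2.5 68.8] 19.3
(-40, 40) 257 W [-31.  -11.1  27.9] zmax 86.6 circle w,z,r [-0.2 60.7] 23.6
(50, 56) 24 W [-20.2  -6.2  14.7] zmax 85.8 circle w,z,r [-1.  68.6] 16.5
(56, 62) 20 W [-21.6  -9.8   6.9] zmax 86.6 circle w,z,r [-3.5 70.6] 14.7
(60, 66) 20 W [-21.8 -10.3  13.9] zmax 86.7 circle w,z,r [-0.5 66.5] 19.1
L range [-64.2  67.3]
[('tip', [593, -76, 64], 0.95), ('port', [587, -52, 67], 0.76), ('port', [591, -73, 64], 0.52)]
wrist
[('port', [640, -259, 68], 0.21)]
```

View pics/t7.png

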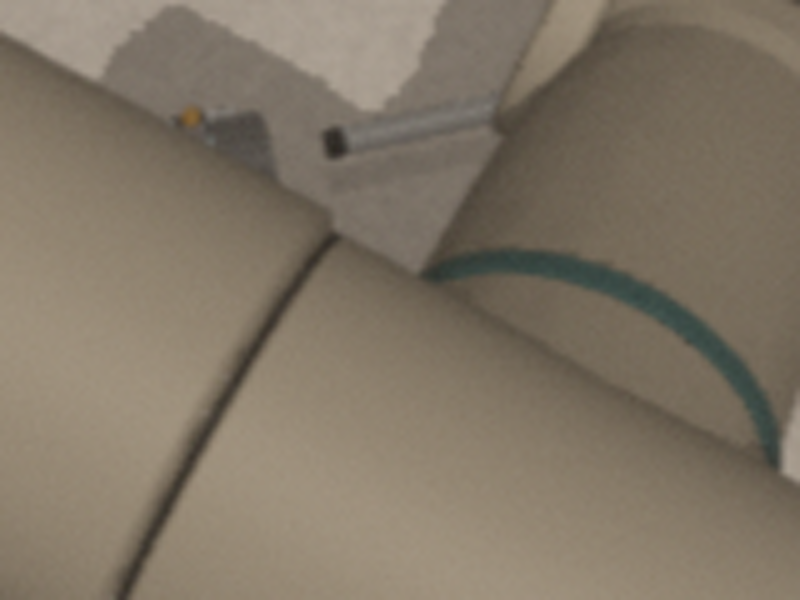

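View pics/s7.png

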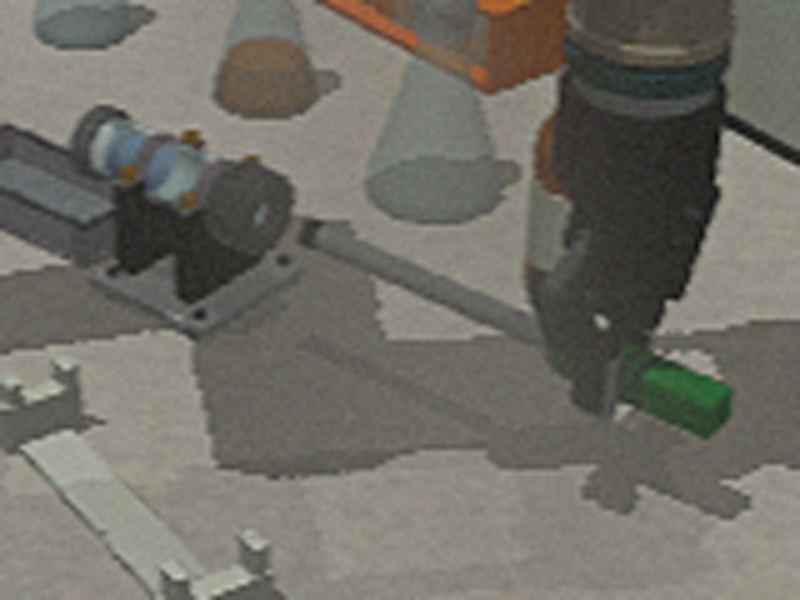

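View pics/w7.png

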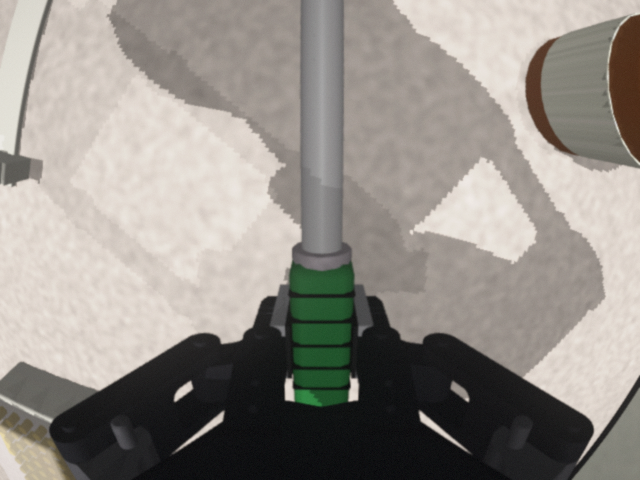

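```bash
python3 -m creep '1 0.0015 0 -0.01 0; 1 0 0 -0.01 0; 1 0 0 -0.008 0; 1 0 0 -0.008 0; 1 0 0 -0.006 0; 1 0 0 0 0'
python3 - <<'E'
from h import *
a=np.radians(14.1);u=np.array([-np.sin(a),np.cos(a)]);v=np.array([np.cos(a),np.sin(a)])
p,M,s=tool();d=p[:2]-np.array([568.4,13.6]);print("tip L",d@u+190,"W",d@v); plan(p)
c=capture("side")
cv2.imwrite("pics/s8.png",cv2.resize(c["frame"][200:290,290:410],(800,600),interpolation=2)[:,:,::-1])
E
```

```text
time: 19.15
tcp_pos: [626.2, -216.6, 43.9]
eef_rot: [-2.812, 1.571, 2.148]
wrist_force: [-0.5, -0.4, -1.3]
grip_width: 21.1
tip L -47.37484337930175 W -0.04067030546184927
tcp [ 626.2 -216.6   43.9] jaw yaw 14.23 x axis [-0.  0. -1.] F [-0.5 -0.4 -1.3] w 21.1 t 19.15 q6 -0.69
 shift in tool axes now (mm) [0. 0. 0.]
```

View pics/s8.png

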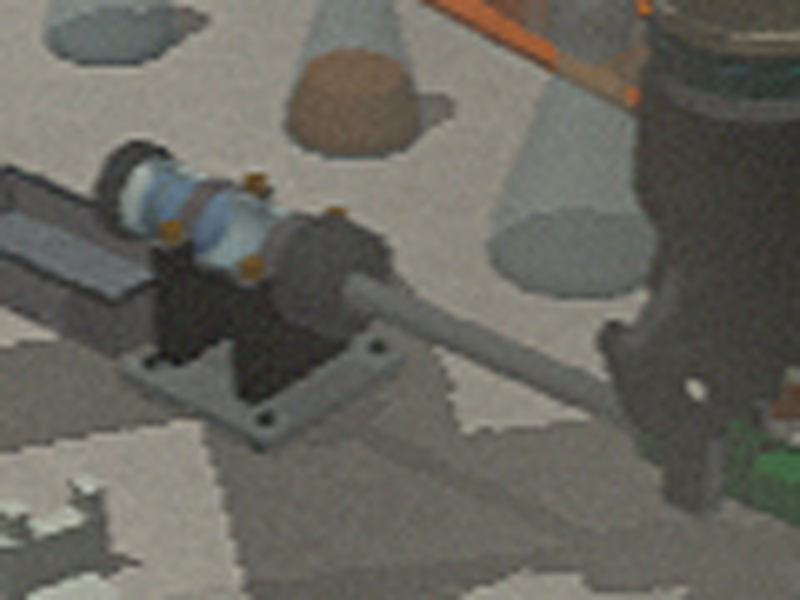

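```bash
python3 -m creep '1 0 0 -0.012 0; 1 0 0 -0.012 0; 1 0 0 -0.012 0; 1 0 0 -0.012 0; 1 0 0 0 0'; python3 -m creep '1 0 0 -0.005 0; 1 0 0 -0.005 0; 1 0 0 -0.004 0; 1 0 0 -0.004 0'
```

```text
time: 19.82
tcp_pos: [614.1, -169.4, 43.8]
eef_rot: [-2.526, 1.57, 2.435]
wrist_force: [1.1, 0.3, -1.9]
grip_width: 21.0
time: 20.32
tcp_pos: [611.2, -155.3, 44.2]
eef_rot: [0.281, 1.566, -1.04]
wrist_force: [1.3, -10.1, -1.0]
grip_width: 21.0
```

```bash
python3 -m creep '1 0 0 -0.004 0; 1 0 0 -0.004 0; 1 0 0 -0.004 0; 1 0 0 -0.004 0; 1 0 0 -0.004 0'
python3 - <<'E'
from h import *
a=np.radians(14.1);u=np.array([-np.sin(a),np.cos(a)]);v=np.array([np.cos(a),np.sin(a)])
p,M,s=tool();d=p[:2]-np.array([568.4,13.6]);print("tip L",d@u+190,"W",d@v); plan(p)
print("torque",s["wrist_torque"], "F along",s["wrist_force"][:2]@u,"lat",s["wrist_force"][:2]@v)
c=capture("side")
cv2.imwrite("pics/s9.png",cv2.resize(c["frame"][200:290,270:390],(800,600),interpolation=2)[:,:,::-1])
E
```

```text
time: 20.95
tcp_pos: [608.5, -140.4, 45.6]
eef_rot: [0.317, 1.557, -1.002]
wrist_force: [1.3, -14.6, -0.8]
grip_width: 20.8
tip L 30.89606577015269 W 1.4017064045723684
tcp [ 608.5 -140.4   45.6] jaw yaw 14.38 x axis [ 0.007 -0.012 -1.   ] F [  1.3 -14.6  -0.8] w 20.8 t 20.95 q6 -0.58
 shift in tool axes now (mm) [0. 0. 0.]
torque [-2.10468579 -0.24729462  0.35916861] F along -14.50415705688932 lat -2.2944859821600714
```

View pics/s9.png

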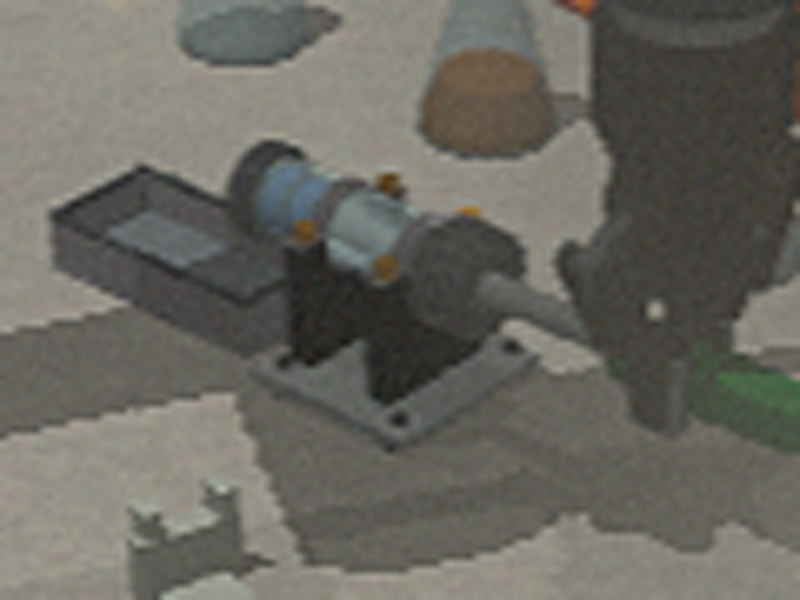

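```bash
python3 -m creep '1 0 -0.001 -0.004 0; 1 0 0 -0.004 0; 1 0 0 -0.004 0; 1 0 0 -0.004 0; 1 0 0 -0.004 0; 1 0 0 -0.004 0'
python3 - <<'E'
from h import *
a=np.radians(14.1);u=np.array([-np.sin(a),np.cos(a)]);v=np.array([np.cos(a),np.sin(a)])
p,M,s=tool();d=p[:2]-np.array([568.4,13.6]);print("tip L",d@u+190,"W",d@v); plan(p)
print("torque",s["wrist_torque"], "F along",s["wrist_force"][:2]@u,"lat",s["wrist_force"][:2]@v)
c=capture("side")
cv2.imwrite("pics/s10.png",cv2.resize(c["frame"][200:290,270:390],(800,600),interpolation=2)[:,:,::-1])
E
```

```text
time: 21.75
tcp_pos: [602.0, -116.8, 45.5]
eef_rot: [0.393, 1.558, -0.927]
wrist_force: [3.6, -13.6, -0.3]
grip_width: 20.7
tip L 55.3120716109776 W 0.7981131018656671
tcp [ 602.  -116.8   45.5] jaw yaw 14.34 x axis [ 0.008 -0.011 -1.   ] F [  3.6 -13.6  -0.3] w 20.7 t 21.75 q6 -0.55
 shift in tool axes now (mm) [0. 0. 0.]
torque [-2.0412105  -0.32537116  0.12483152] F along -14.077232281816773 lat 0.18694952800265865
```

View pics/s10.png

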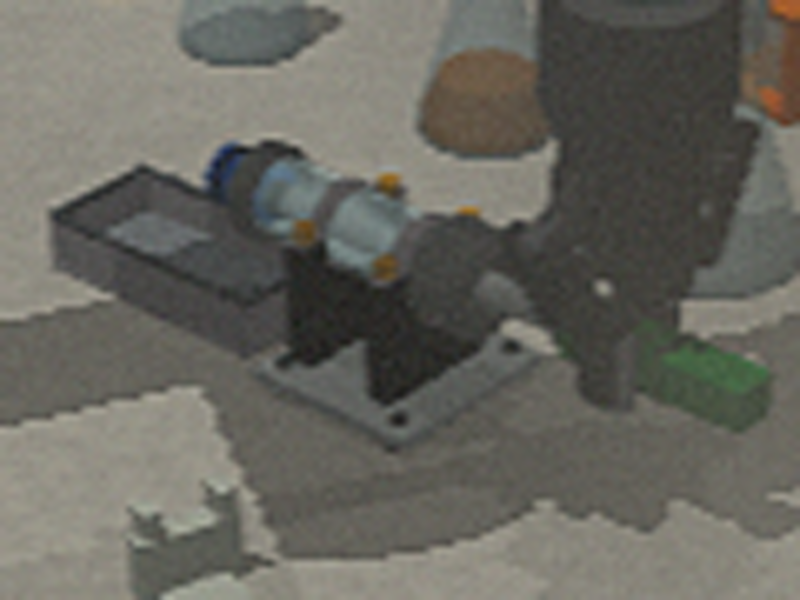

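```bash
python3 -m creep '1 0 0 -0.003 0; 1 0 0 -0.003 0; 1 0 0 -0.002 0; 1 0 0 -0.002 0'
python3 - <<'E'
from h import *
a=np.radians(14.1);u=np.array([-np.sin(a),np.cos(a)]);v=np.array([np.cos(a),np.sin(a)])
p,M,s=tool();d=p[:2]-np.array([568.4,13.6]);print("tip L",d@u+190,"W",d@v)
print("torque",s["wrist_torque"], "F along",s["wrist_force"][:2]@u,"lat",s["wrist_force"][:2]@v)
c=capture("side")
cv2.imwrite("pics/s11.png",cv2.resize(c["frame"][200:290,270:390],(800,600),interpolation=2)[:,:,::-1])
E
```

```text
time: 22.3
tcp_pos: [595.6, -100.7, 43.7]
eef_rot: [-2.797, 1.57, 2.163]
wrist_force: [-0.9, -0.5, -1.4]
grip_width: 20.9
tip L 72.48687168880637 W -1.5131250165700196
torque [-0.01120692  0.03607548 -0.01667367] F along -0.24814899273602906 lat -1.0297021249182419
```

View pics/s11.png

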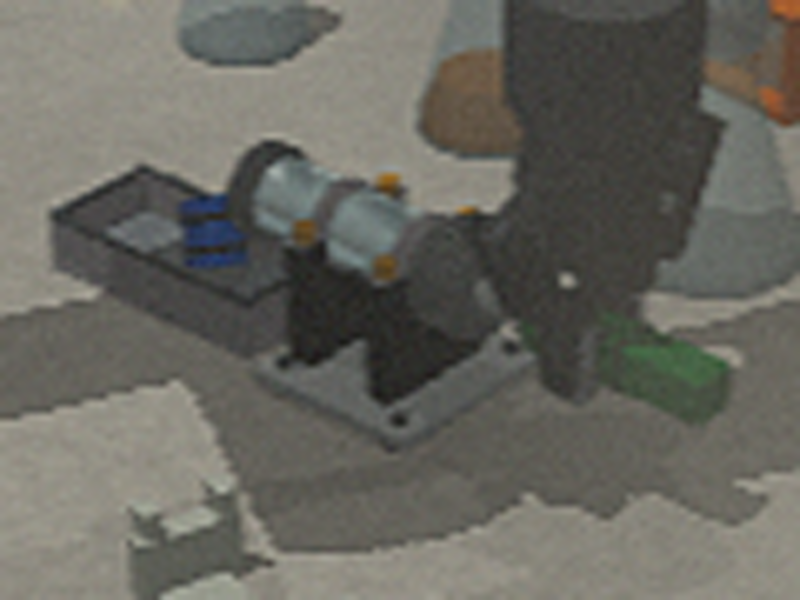

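```bash
python3 -m creep '1 0 0.001 0.006 0; 1 0 0.0005 0.012 0; 1 0 0 0.02 0; 1 0 0 0.025 0; 1 0 0 0.025 0; 1 0 0 0.025 0; 1 0 0 0.025 0; 1 0 0 0.025 0; 1 0 0 0.012 0; 1 0 0 0 0'
python3 - <<'E'
from h import *
a=np.radians(14.1);u=np.array([-np.sin(a),np.cos(a)]);v=np.array([np.cos(a),np.sin(a)])
p,M,s=tool();d=p[:2]-np.array([568.4,13.6]);print("tip L",d@u+190,"W",d@v)
plan((415.7,-194.3,111),-3.75)
E
```

```text
time: 23.6
tcp_pos: [640.4, -271.2, 43.6]
eef_rot: [2.981, 1.57, 1.657]
wrist_force: [-0.5, 0.7, -1.5]
grip_width: 21.1
tip L -103.748264254542 W 0.41476015748883394
tcp [ 640.4 -271.2   43.6] jaw yaw 14.13 x axis [-0.  0. -1.] F [-0.5  0.7 -1.5] w 21.1 t 23.6 q6 -0.75
 shift in tool axes now (mm) [ -67.4 -199.1 -129.4]
 turn deg about tool x 17.88 alt -162.1
 shift if turned first [ -67.4 -229.2  -62.1]
```

```bash
python3 -m creep '1 -0.02 0 0 0; 1 -0.03 0 0 0; 1 -0.017 0 0 0; 1 0 0 0 9; 1 0 0 0 8.9; 1 0 -0.02 -0.005 0; 1 0 -0.04 -0.01 0; 1 0 -0.045 -0.012 0; 1 0 -0.045 -0.012 0; 1 0 -0.04 -0.012 0; 1 0 -0.03 -0.009 0; 1 0 -0.009 -0.002 0; 1 0 0 0 0; 1 0 0 0 0'
python3 - <<'E'
from h import *
plan((415.7,-194.3,17),-3.75)
p,M,s=tool()
c=capture("wrist"); drift_fit(cloud(c,True),p[:2],-3.75,p[2]+22); cv2.imwrite("pics/w12.png",c["frame"][:,:,::-1])
c=capture("side")
cv2.imwrite("pics/s12.png",cv2.resize(c["frame"][200:335,220:400],(800,600),interpolation=2)[:,:,::-1])
E
```

```text
time: 25.35
tcp_pos: [417.4, -194.6, 111.1]
eef_rot: [1.177, 1.569, -0.458]
wrist_force: [0.0, 0.4, -1.2]
grip_width: 21.0
tcp [ 417.4 -194.6  111.1] jaw yaw -3.7 x axis [ 0.002 -0.001 -1.   ] F [ 0.   0.4 -1.2] w 21.0 t 25.35 q6 -0.52
 shift in tool axes now (mm) [94.1 -1.9 -0.2]
 turn deg about tool x 0.05 alt -179.9
 shift if turned first [94.1 -1.9 -0.2]
(-35, -20) 957 W [-12.2  -1.5   9.2] mid -1.5 ztop [141.9 142.8]
(-20, 0) 2991 W [-13.5  -1.5  10.7] mid -1.4 ztop [142.1 154.6]
(0, 20) 19842 W [-15.4   0.6  15.4] mid 0.0 ztop [193.3 212.3]
(20, 32) 3318 W [-14.9  -0.5  14.9] mid 0.0 ztop [141.9 214.6]
(35, 60) 3050 W [-7.7 -1.2  5.1] mid -1.3 ztop [137.2 138.8]
(60, 90) 4000 W [-7.6 -1.2  5.1] mid -1.3 ztop [137.3 138.9]
(90, 108) 2299 W [-7.5 -1.2  5.1] mid -1.2 ztop [137.4 139. ]
L range [-28.2 114.1]
handle L [-28.1  39.1]
```

View pics/w12.png

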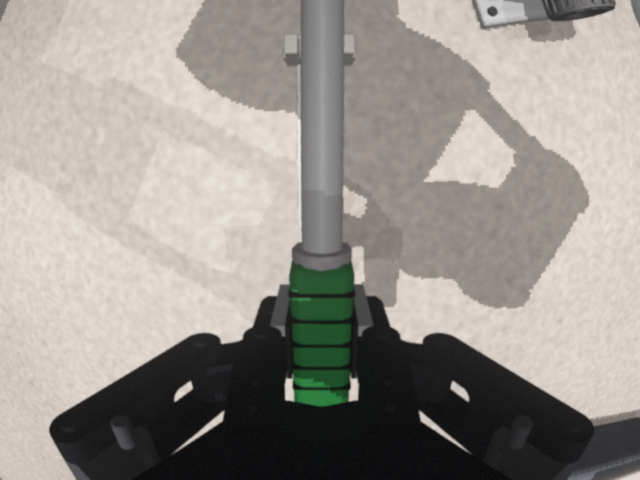

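View pics/s12.png

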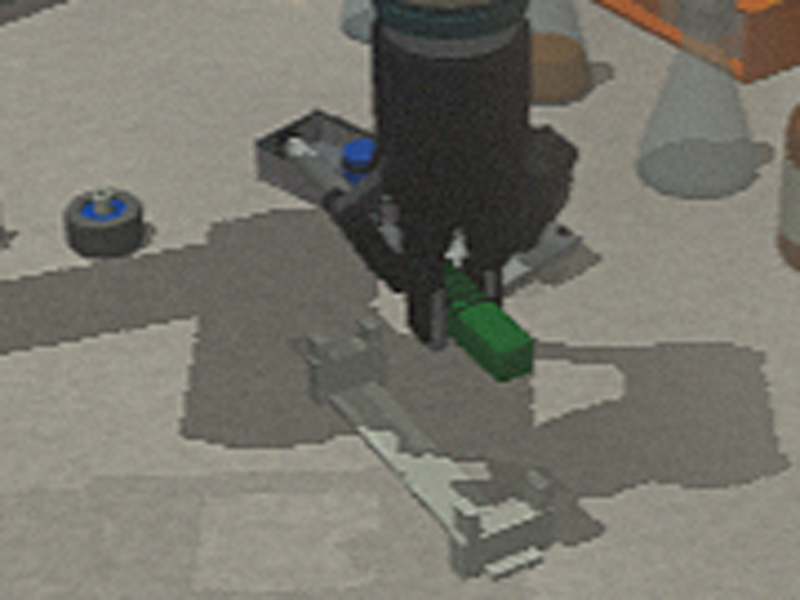

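```bash
python3 -m creep '1 0.015 -0.0018 0 0; 1 0.025 0 0 0; 1 0.02 0 0 0; 1 0.012 0 0 0; 1 0.01 0 0 0; 1 0.006 0 0 0; 1 0.003 0 0 0; 1 0 0 0 0; 1 0.002 0 0 0; 1 0.001 0 0 0; 1 0 0 0 0'; python3 -c "
from h import *
plan((415.7,-194.3,15.8),-3.75)"
```

```text
time: 26.82
tcp_pos: [413.9, -193.6, 16.8]
eef_rot: [1.912, 1.571, 0.277]
wrist_force: [0.1, 0.4, -1.0]
grip_width: 21.2
tcp [ 413.9 -193.6   16.8] jaw yaw -3.7 x axis [ 0.  0. -1.] F [ 0.1  0.4 -1. ] w 21.2 t 26.82 q6 -0.53
 shift in tool axes now (mm) [1.  1.8 0.6]
 turn deg about tool x 0.05 alt -180.0
 shift if turned first [1.  1.8 0.6]
```

```bash
python3 -m creep '1 0.001 0.0015 0 0; 1 0 0 0 0; 1 0 0 0 0'; python3 -c "
from h import *
plan((415.7,-194.3,15.8),-3.75); plan((415.7,-194.3,15.8),-3.75)"
```

```text
time: 27.2
tcp_pos: [415.5, -193.7, 15.8]
eef_rot: [1.672, 1.571, 0.037]
wrist_force: [-1.0, 1.2, 0.1]
grip_width: 21.3
tcp [ 415.5 -193.7   15.8] jaw yaw -3.7 x axis [ 0.  0. -1.] F [-1.   1.2  0.1] w 21.3 t 27.2 q6 -0.52
 shift in tool axes now (mm) [0.  0.2 0.6]
 turn deg about tool x 0.05 alt -180.0
 shift if turned first [0.  0.2 0.6]
tcp [ 415.5 -193.7   15.8] jaw yaw -3.7 x axis [ 0.  0. -1.] F [-1.   1.2  0.1] w 21.3 t 27.2 q6 -0.52
 shift in tool axes now (mm) [0.  0.2 0.6]
 turn deg about tool x 0.05 alt -180.0
 shift if turned first [0.  0.2 0.6]
```

```bash
python3 -m creep '0.6 0.0003 0 0 0; 0 0 0 0 0; -1 0 0 0 0; -1 0 0 0 0; -1 0 0 0 0; -1 0 0 0 0; -1 -0.015 0 0 0; -1 -0.04 0 0 0; -1 -0.05 0 0 0; -1 -0.06 0 0 0; -1 -0.04 -0.03 0.03 0; -1 0 -0.05 0.05 0;-1 0 0 0 0; -1 0 0 0 0'
python3 - <<'E'
from h import *
plan((415.7,-194.3,200))
for n in ("top","side"):
    c=capture(n); f=c["frame"]; P=cloud(c)
    print(n,[(o,[round(v) for v in d["point"]],round(d["conf"],2)) for o in ("drift","tip","rest","plug","tray","flask_a","bottle","end_cap","tip_box","pen_pot") for d in place_of(c,o)[:3]])
    drift_fit(np.where(P[...,2:]>100,np.nan,P),(415.6,-194),-3.7,34)
    cv2.imwrite(f"pics/{n}13.png",f[:,:,::-1])
    r=(180,300,200,420) if n=="top" else (195,335,210,397)
    cv2.imwrite(f"pics/{n}13c.png",cv2.resize(f[r[0]:r[1],r[2]:r[3]],(800,int(800*(r[1]-r[0])/(r[3]-r[2]))),interpolation=2)[:,:,::-1])
E
```

```text
time: 28.95
tcp_pos: [336.6, -262.6, 220.2]
eef_rot: [2.891, 1.57, 1.254]
wrist_force: [-0.5, -0.0, -0.1]
grip_width: 85.3
tcp [ 336.6 -262.6  220.2] jaw yaw -3.78 x axis [ 0.     0.001 -1.   ] F [-0.5 -0.  -0.1] w 85.3 t 28.95 q6 -0.76
 shift in tool axes now (mm) [ 20.3  74.4 -73.4]
top [('drift', [415, -194, 36], 0.82), ('tip', [431, -5, 37], 0.61), ('rest', [416, -191, -3], 0.64), ('plug', [542, 104, 22], 0.44), ('tray', [252, 241, 4], 0.92), ('tray', [545, 112, 3], 0.57), ('flask_a', [748, 4, 1], 0.88), ('flask_a', [737, 158, 3], 0.62), ('flask_a', [696, 310, 2], 0.62), ('bottle', [755, -121, 1], 0.67), ('end_cap', [384, 155, 2], 0.73), ('pen_pot', [274, 403, 2], 0.85)]
(-35, -20) 54 W [-11.3  -0.9   9.1] mid -1.1 ztop [46.8 51. ]
(-20, 0) 80 W [-11.7  -1.9   9.9] mid -0.9 ztop [46.9 51.1]
(0, 20) 78 W [-11.6  -1.5   8.9] mid -1.4 ztop [47.3 50.2]
(20, 32) 49 W [-11.7  -0.9   9.7] mid -1.0 ztop [45.8 50.9]
(35, 60) 58 W [-7.4 -1.3  5.9] mid -0.7 ztop [42.5 46. ]
(60, 90) 70 W [-7.2 -1.2  6.1] mid -0.5 ztop [42. 46.]
(90, 108) 43 W [-7.  -0.1  6.2] mid -0.4 ztop [42.6 44.8]
(130,
[... 505 characters left out ...]
85, -50, 64], 0.42), ('end_cap', [573, 16, -2], 0.33), ('tip_box', [466, -462, 0], 0.59), ('pen_pot', [275, 405, 2], 0.9)]
(-35, -20) 51 W [-12.7  -6.    7. ] mid -2.8 ztop [46.3 48.9]
(-20, 0) 69 W [-13.4  -5.3   7.7] mid -2.8 ztop [46.5 49.2]
(0, 20) 59 W [-13.4  -5.9   9.3] mid -2.1 ztop [46.3 49.4]
(20, 32) 34 W [-12.8  -6.    7.8] mid -2.5 ztop [46.8 48.8]
(35, 60) 38 W [-8.9 -5.2  2.5] mid -3.2 ztop [41.9 44.6]
(60, 90) 46 W [-8.6 -5.4  1.5] mid -3.6 ztop [42.1 44.9]
(90, 108) 25 W [-9.  -5.7  2.5] mid -3.3 ztop [40.8 45.1]
(130, 160) 47 W [-8.8 -4.8  3.3] mid -2.8 ztop [41.6 45.8]
(160, 185) 34 W [-8.7 -4.6  3.4] mid -2.6 ztop [42.1 44.3]
L range [-229.3  187.5]
handle L [-56.7  30.7]
```

View pics/top13c.png

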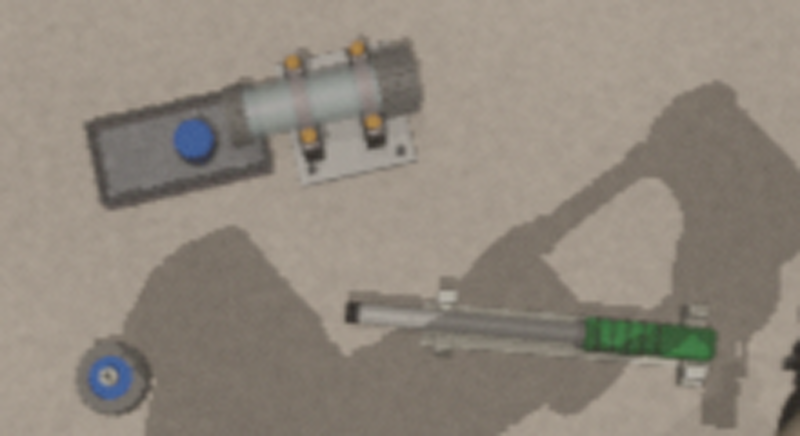

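View pics/side13c.png

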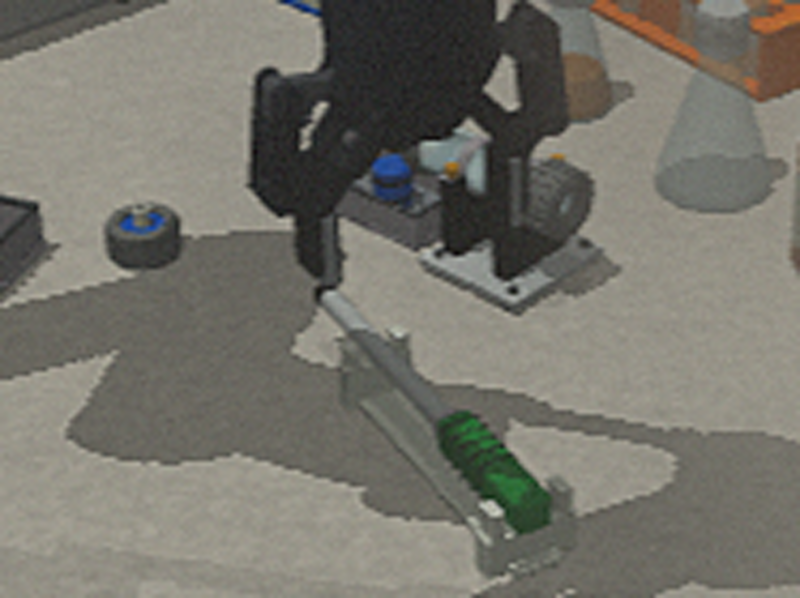

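View pics/side13.png

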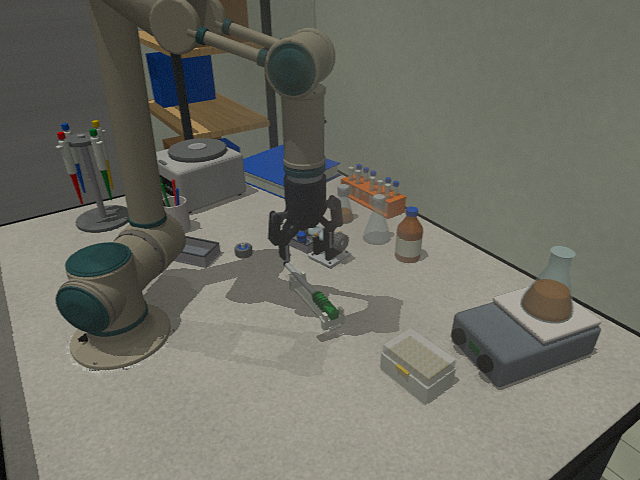

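The top crop shows the plug standing in the tray (crop 194,140) under the mouth, and the drift level in both notches of the rest (350–715, 335). The bystanders stand where they were, and the gripper is open and clear.

```bash
python3 -c "
from bench import *
print(hand_in())"
```

```text
the job is handed in; nothing more can be done
None
```

The plug is out of the column and standing upright in the tray, the drift is back in its rest, and I handed the job in at about 29 s.

**What I did:**
- I chose the smaller tray, which measured 60 x 120 mm against 80 x 160 mm for the look-alike. I slid it under the mouth and let go of it.
- I took the drift, passed it through the port and pushed the plug out. Forces read between steps were about 10 to 15 N along the bore and about 2 N sideways.
- I drew the drift out, laid it back in its rest and lifted the open gripper clear.

**Last checks:**
- Both fixed cameras show the plug standing on the tray foam at about (543, 105), and the tray under the mouth.
- The drift lies level in both notches of the rest, within about 1 to 2 mm of where it started by the top camera.
- The bystanders the networks reported are within about 5 mm of their first readings, and the gripper is touching nothing. The tip box was found only by the side camera, and one flask only by the top camera.

**Disagreements and misses:**
- The cameras and networks differed by 2 to 4 mm on where the column and rod lay sideways. That was within the port's clearance.
- The tip overshot the mouth by about 7 mm when the plug let go.
- At both tray contacts and when I gripped the drift, the wrist showed about 4 to 7 N of upward force.

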